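# Index the slide and hold an aluminium angle against fence and bed

### The arm

A 7-joint arm with a two-finger parallel gripper is mounted at the origin on the work surface. World frame = base frame: x ahead of the robot, y to its left, z up, the work surface at z = 0. Lengths are in m, angles in rad, forces in N, time in s.
With the tool pointing down it reaches from about 0.4 to 0.85 m from the base axis. Payload 10.4 kg.
Tool frame: the origin (TCP) lies on the front face of the gripper's body, between the roots of the fingers; the fingertips stand 70 mm ahead of it and the grasp point (between the pads) lies 51 mm ahead of it; z points along the fingers, y is the line along which they close (so a half turn about z gives the same grasp; the last joint's range is limited). The gripper opens to 87 mm and grips with 3 to 60 N. Pads are 19 mm wide; open, the fingers measure 117 mm over their backs; the gripper's body (75 mm by 190 mm) begins 51 mm behind the grasp point.
Start: joints at [-1.27, 0.332, -0.065, 1.46, 0.022, 1.35, -0.088], TCP at [0.199, 0.593, 0.292] pointing down, gripper open.
Joint ranges: [-2.6, 2.6], [-0.5, 2.12], [-1.47, 1.34], [0.16, 2.42], [-1.27, 4.41], [0.06, 2.06], [-2.6, 2.6]. Speed limits (rad/s): [2.22, 2.22, 2.79, 2.79, 3.14, 3.14, 3.14].

### API

Orientations are given as [roll, pitch, yaw] about the fixed x, y, z axes, in that order (R = Rz(yaw) Ry(pitch) Rx(roll)).
In Python, from station import env, vision gives the robot as it stands.
- The arm moves only by the tool step_arm, never from a script. Its argument "moves" is text: rows parted by semicolons, each of 7 numbers parted by spaces: the opening, from -1 (shut) to 1 (fully open), then the shift along the tool's x, y, z scaled (see below), then the turn, a rotation vector about the tool's x, y, z scaled (see below). A call has 1 to 20 rows; each row shifts and turns the commanded pose from where the row before left it, along the tool's axes as they then stand; what a row does not reach is not made up. The controller multiplies each number of a shift by 0.04 m and each number of a turn by 4 degrees. A row lasts 1/8 s, in which the tool goes at most 62.5 mm and 10.7 degrees, less where a joint would pass 70% of its speed; a pose out of reach is approached as far as the arm can. A call with a number of a shift or a turn outside -1 to 1 is refused whole. A call with a gripper value outside its range is refused whole. The fingers move at their own pace and stop on an object; "squeeze" is the grip in N (left out, the last holds). Time passes only in rows, so rows that do not move let the fingers close. It gives the time, the measured TCP pose, the force, the opening and the grip force at its end, in the units of the state.
- env.state(): the state, without advancing time (a new reading comes with each control period).
- vision.camera(name): name is "side" or "top" or "wrist"; returns a dict with "pixels" (384x512x3 uint8, red, green, blue), "fx", "fy", "cx", "cy" (pixels), "dist_coeffs" ([k1, k2, p1, p2, k3] as OpenCV has them; the pictures are not rectified), "world_to_cam" (4x4, takes a point from world to camera coordinates). Camera axes: x right, y down, z forward; pixel columns grow to the right and rows downward; lengths in m; the calibration is good to about 2 mm. A picture is of the moment at which its call begins. There is no depth.
- env.job_done(): hands the job in; it is judged then, once.
The state is a dict: "time_s": time; "joint_pos": joint angles; "qd": joint speeds; "tau": joint torques, N m; "position": TCP position; "tool_rot": TCP orientation; "force": force on the tool from outside, world axes, zero at the start; "torque": the same for the moment, N m; "width": opening from 0.0 (shut) to 1.0 (fully open); "gripper_force": force on a finger pad.
Only numpy, scipy, OpenCV 4.12 (cv2) and the standard library are available. Lean on these libraries where they do the work, as an engineer would, in place of code of your own. Each camera call takes 0.05 s, during which the arm holds its last target. There are 200 camera calls.

### The job

Push the carrier along its rail slide until its spring plunger drops into the detent beside the fence, taking the aluminium angle lying on it along. Then, with one diagonal push into the angle's inside corner, press it square and flush against the fence and down flat on the carrier's bed at the same time, as if glue were setting, and finish while still holding it pressed firmly: do not let go. Leave the other things on the bench where they are.

Things in the scene. Friction and masses are not known exactly. Their poses are not given: they have to be found in the camera images.
- post_top (a point): Top centre of the carrier's upright steel post: 14 mm diameter, 45 mm tall, top 81 mm above the table, at its trailing end, 115 mm from the bed's middle (towards the fence's -y), midway across the plate, at least 24 mm clear of the angle. Push or pinch it: 1 N of friction along the rail, 6 to 10 N to enter or leave the detent, which centres itself from 3 mm.
- fence: Fixed aluminium fence, 170 mm long, 12 thick, top 70 mm above the table (28 above the bed), on the far side of the rail from the robot. Origin on its front face (towards the robot), mid-length, at bed-top height. x away from the robot, square to the face, 51 mm beyond the carrier's middle; y along fence and rail, the way the carrier must go; z up.
- angle: Workpiece: L-angle of plain aluminium, 95 mm long, 90 to 155 g, loose on the bed, 14 to 34 mm short of the fence, turned up to 0.25 rad. Foot 50 mm wide, 5 thick; leg 30 mm high, 5 thick, along the foot's +x edge, facing the fence. Origin: centre of foot's underside; y along its length. Leg's outer face x = 25 mm, inside face 20; foot's top z = 5 mm.
- offcut: Bystander: short offcut of smaller aluminium angle, 25 x 25 x 60 mm, on the slide's plywood base beside the rail on the fence side. Origin under its centre.
- reel: Bystander: small solder reel, 64 mm diameter, 45 mm tall, standing beyond the fence. Origin under its centre.
- driver: Bystander: screwdriver, 170 mm long, lying on the bench beyond the slide.
- meter: Bystander: hand multimeter, 150 x 75 x 32 mm, flat on the bench to the right. Origin under its centre.
- board: Bystander: green circuit board with chips, 150 x 110 mm, flat on the bench to the left. Origin under its centre.
- bowl: Bystander: white bowl of small parts, 110 mm diameter, 45 mm tall, far right. Origin under its centre.
- toolpot: Bystander: square wooden pot with upright tool handles, 85 x 85 mm, 155 mm tall, far left. Origin under its centre.
- carrier: Carrier of the rail slide: plate 225 mm along the rail, with a plywood bed 100 mm across x 170 mm along, bed top 42 mm above the table. Origin 14 mm below the middle of the bed's top; x to the fence side, y along the rail. It starts 135 to 170 mm short of the detent. In the detent (a sprung ball clicks between two ridges) its origin has y = 0 in the fence's frame. It can run 40 mm past.
Things that resemble listed ones, but are neither listed nor needed, are in the scene too. Leave any blue, brown or yellow look-alike of the angle alone.

How it is judged:
On the way, in this order (a step that is already met when the one before it is completed fails the run):
1. the carrier is in the detent, the angle on its bed not yet against the fence (y of carrier in the frame of fence between -0.004 and 0.004 m and x of angle in the frame of fence below -0.029 m and z of angle in the frame of fence below 0.003 m), for 0.2 s.
2. the angle is pressed against fence and bed together (contact force between angle and fence above 3 N and contact force between angle and carrier above 4 N and contact force between the fingers and angle above 3 N and x of angle in the frame of fence above -0.028 m and z of angle in the frame of fence below 0.003 m and y of angle in the frame of fence between -0.05 and 0.05 m and angle between the y axis of angle and the y axis of fence, either way round below 0.035 rad and angle between angle's own z axis and vertical below 0.035 rad), for 0.2 s.
At the end, for the whole second after the job is handed in: Carrier in the detent within 4 mm; the fingers press the angle (over 3 N) so that it bears on the fence with over 3 N and on the bed with over 4 N at once, within 3 mm of both, square and flat within 0.035 rad, its middle within 50 mm of the fence's; held so to the end (all of step 2 and y of carrier in the frame of fence between -0.004 and 0.004 m); the arm keeps its last pose, push and grip.
It fails at once if another thing on the bench is shifted by more than 25 mm (distance of any of offcut, reel, driver, meter, board, bowl, toolpot from where it was at the start of the episode above 0.025 m).
It also fails if it takes over 56 s, if anything falls off the work surface, if the arm or the gripper's body presses on something with over 40 N, if the wrist force passes 120 N, or if a joint passes its speed limit or range.

## Working session

There is one attempt and no reset: what is moved stays moved. The work goes in short steps, Python scripts to look and compute and a tool call to move; the robot and the scene stay as the last step left them, time stands still between calls to the robot, and variables do not carry over. Pictures are saved under pics/ and viewed, at most 10 in all, crops included, and the job is handed in when it is done.

Besides the shell and the picture viewer there is one more tool, called after "Request:" by a JSON object that holds its "api" and its "payload", one argument or row to a line. step_arm: Moves the arm, as the interface text tells. Its arguments: {"type":"object","properties":{"moves":{"type":"string"},"squeeze":{"type":"number"}},"required":["moves"]}

```bash
ls; mkdir -p pics
python3 - <<'E'
from station import env, vision
import cv2
s=env.state();print({k:(v if not hasattr(v,'round') else v) for k,v in s.items()})
for n in("top","side"):
    c=vision.camera(n);cv2.imwrite(f"pics/{n}0.png",c["pixels"][:,:,::-1])
    print(n,c["fx"],c["fy"],c["cx"],c["cy"],c["dist_coeffs"],c["world_to_cam"])
E
```

```text
pics
{'time_s': 0.0, 'joint_pos': array([-1.26957609,  0.33288253, -0.06470373,  1.46094165,  0.02158986,
        1.34989368, -0.088505  ]), 'qd': array([-0.00095969,  0.00010197,  0.00120116, -0.00085629,  0.00083419,
        0.00099979,  0.00147172]), 'tau': array([-7.79956554e-04, -6.23257613e+01,  2.41310470e-02, -3.89910936e+01,
       -6.13478338e-02,  3.98213882e-02,  1.64878516e-04]), 'position': array([0.19877415, 0.59224528, 0.29144706]), 'tool_rot': array([-3.14016358e+00,  5.49292413e-05,  2.81778975e+00]), 'force': array([ 0.15329046, -0.52417315,  1.21638459]), 'torque': array([ 0.03034016, -0.03536974,  0.03318351]), 'gripper_force': 0.0, 'width': 1.0023828775304802}
top 411.80341057060116 411.80341057060116 258.55338041332993 197.14116851691196 [0.01710656 0.         0.         0.         0.        ] [[-0.02382355 -0.99963855  0.01245859 -0.0108024 ]
 [-0.99428906  0.02239561 -0.10434414  0.54802522]
 [ 0.10402741 -0.01487329 -0.99446321  1.4292898 ]
 [ 0.          0.          0.          1.        ]]
side 361.11447265155016 361.11447265155016 258.92117280338124 193.9279388197849 [0.01848406 0.         0.         0.         0.        ] [[-0.92396694 -0.38230372  0.01135602  0.53980857]
 [-0.29026231  0.68156448 -0.67172736  0.20226874]
 [ 0.24906401 -0.6239501  -0.74071141  0.86373345]
 [ 0.          0.          0.          1.        ]]
```

View pics/top0.png

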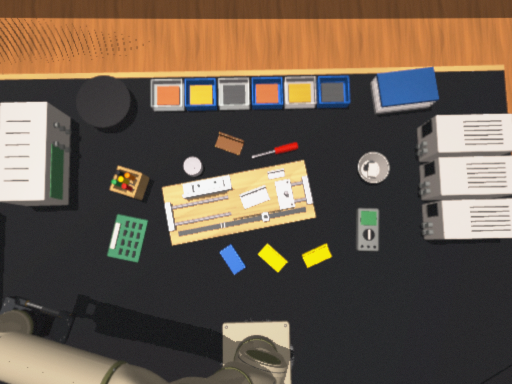

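View pics/side0.png

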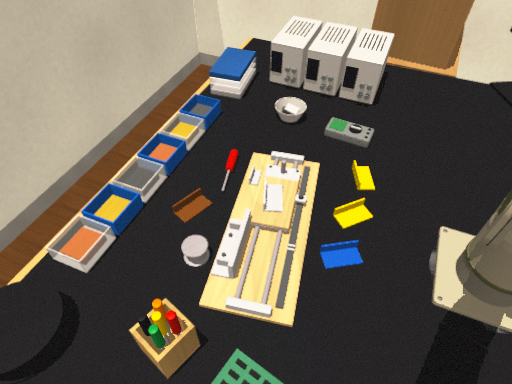

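The top view shows the slide base around (165–312, 165–240), with the fence near (207,187), the carrier and angle near (255,197), and the post near (290,195). I'll enlarge both views.

Run:
```python
import cv2
a=cv2.imread("pics/top0.png")[155:250,155:320];cv2.imwrite("pics/topz.png",cv2.resize(a,None,fx=4.8,fy=4.8,interpolation=cv2.INTER_CUBIC))
a=cv2.imread("pics/side0.png")[145:325,195:330];cv2.imwrite("pics/sidez.png",cv2.resize(a,None,fx=3.3,fy=3.3,interpolation=cv2.INTER_CUBIC))
```

```text
(no output)
```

View pics/topz.png

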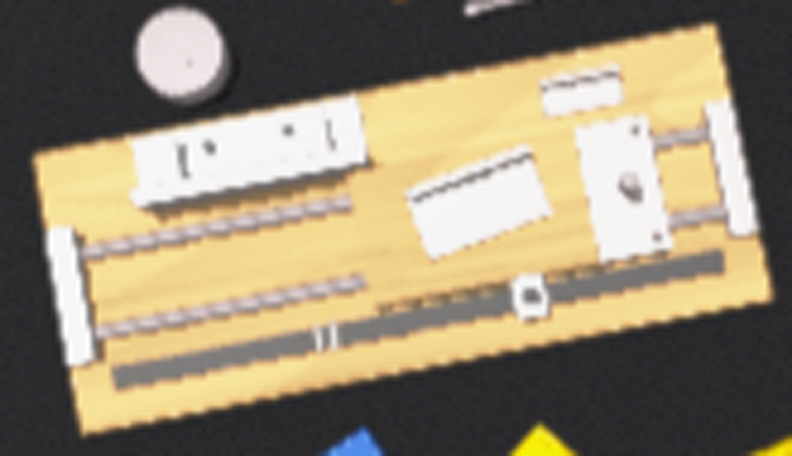

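View pics/sidez.png

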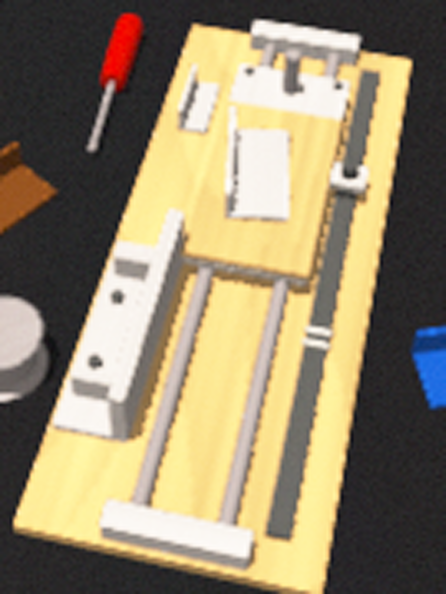

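The zooms show the post at about (630,185) in the top zoom and its top at (292,55) in the side zoom. They also show the plunger at (530,295), the detent ridges at (325,337), and the fence's front top edge from (135,200) to (370,160). Next I'll measure these properly.

```bash
cat > h.py <<'E'
import numpy as np, cv2
def ray(c,p):
    K=np.array([[c["fx"],0,c["cx"]],[0,c["fy"],c["cy"]],[0,0,1]])
    u=cv2.undistortPoints(np.array([[p]],float),K,np.array(c["dist_coeffs"],float))[0,0]
    T=np.array(c["world_to_cam"]);R=T[:3,:3]
    return -R.T@T[:3,3], R.T@np.array([u[0],u[1],1])
def onz(c,p,z):
    o,d=ray(c,p); return (o+d*(z-o[2])/d[2])[:2]
def tri(c1,p1,c2,p2):
    o1,d1=ray(c1,p1);o2,d2=ray(c2,p2)
    s=np.linalg.lstsq(np.c_[d1,-d2],o2-o1,rcond=None)[0]
    a=o1+s[0]*d1;b=o2+s[1]*d2
    return (a+b)/2,np.linalg.norm(a-b)
def tpx(p): return (155+(p[0]+.5)/4.8-.5,155+(p[1]+.5)/4.8-.5)
def spx(p): return (195+(p[0]+.5)/3.3-.5,145+(p[1]+.5)/3.3-.5)
E
python3 - <<'E'
from station import env, vision
from h import *
np.set_printoptions(precision=4,suppress=True)
c=vision.camera("top");s=vision.camera("side")
yaw=lambda a,b:np.arctan2(-(b-a)[0],(b-a)[1])
def seg(n,a,b,z):
    A,B=onz(c,tpx(a),z),onz(c,tpx(b),z);print(n,A,B,"len",np.linalg.norm(B-A),"psi",yaw(A,B));return A,B
seg("base near edge",(772,298),(82,434),.012)
seg("base far edge",(718,25),(34,155),.012)
seg("strip",(722,250+12),(115,378),.03)
seg("fence front top",(370,160),(135,200),.07)
seg("fence back",(358,97),(132,142),.042)
seg("plunger-detent",(530,296),(325,337),.03)
print("plate",[onz(c,tpx(p),.036) for p in((577,128),(645,115),(672,245),(603,262))])
print("angle leg top inner?",[onz(c,tpx(p),.072) for p in((530,148),(408,190))])
print("foot near",[onz(c,tpx(p),.047) for p in((550,213),(433,260))])
print("post side z81",onz(s,spx((292,56)),.081),"top",onz(c,tpx((633,180)),.081),tri(c,tpx((633,180)),s,spx((292,56))))
# white blobs in top view
im=c["pixels"];hsv=cv2.cvtColor(im,cv2.COLOR_RGB2HSV)
m=((hsv[...,1]<40)&(hsv[...,2]>140)).astype(np.uint8)
n,l,st,ce=cv2.connectedComponentsWithStats(m[155:250,155:320])
for i in range(1,n):
    if st[i,4]>15:
        ys,xs=np.nonzero(l==i);r=cv2.minAreaRect(np.c_[xs+155,ys+155].astype(np.float32));print(st[i,4],ce[i]+155,r)
E
```

```text
base near edge [ 0.4747 -0.225 ] [0.3866 0.2865] len 0.5190682955835189 psi 0.17055537038826546
base far edge [ 0.6815 -0.1921] [0.594  0.3218] len 0.5213122319239897 psi 0.16856721991985624
strip [ 0.501  -0.1865] [0.4266 0.259 ] len 0.4516738861324627 psi 0.16557468990580032
fence front top [0.5773 0.0689] [0.5522 0.2371] len 0.1701016980082962 psi 0.14806745367576057
fence back [0.6277 0.0783] [0.598  0.2439] len 0.16820549321655517 psi 0.17750682736187318
plunger-detent [ 0.4793 -0.0446] [0.4528 0.106 ] len 0.1529103154812754 psi 0.17418959551048138
plate [array([ 0.602 , -0.0823]), array([ 0.6106, -0.1327]), array([ 0.5139, -0.1495]), array([ 0.5026, -0.0985])]
angle leg top inner? [array([ 0.5831, -0.0461]), array([0.5548, 0.042 ])]
foot near [array([ 0.5384, -0.0602]), array([0.5061, 0.0256])]
post side z81 [ 0.5581 -0.1121] top [ 0.5573 -0.1186] (array([ 0.5591, -0.119 ,  0.0746]), np.float64(0.0020974555947160267))
261 [191.9234 165.4483] ((192.0, 165.5), (18.0, 17.0), 0.0)
128 [275.7344 173.5547] ((275.5769348144531, 173.38461303710938), (8.040761947631836, 16.277639389038086), 78.69007110595703)
682 [206.3548 186.088 ] ((205.5620574951172, 186.12269592285156), (14.125784873962402, 50.00679016113281), 79.11447143554688)
662 [291.2477 192.432 ] ((293.2884521484375, 191.9423065185547), (28.63295555114746, 33.535858154296875), 78.69007110595703)
420 [254.0619 196.5548] ((253.9657440185547, 196.57534790039062), (15.332389831542969, 27.38762855529785), 69.44395446777344)
449 [187.9488 212.7951] ((197.55406188964844, 211.3243408203125), (28.76982307434082, 63.458011627197266), 80.53767395019531)
64 [264.8125 216.2031] ((265.0, 216.5), (9.0, 8.0), 90.0)
26 [222.5769 224.7692] ((222.5, 224.5), (5.0, 5.0), 90.0)
```

Request:
{"api": "step_arm", "payload": {
  "moves": "0 -0.7 -0.7 0 0 0 0;0 -0.7 -0.7 0 0 0 0;0 -0.7 -0.7 0 0 0 0;0 -0.7 -0.7 0 0 0 0;0 -0.7 -0.7 0 0 0 0;0 -0.7 -0.7 0 0 0 0;0 -0.7 -0.7 0 0 0 0;0 -0.7 -0.7 0 0 0 0;0 -0.7 -0.7 0 0 0 0;0 -0.7 -0.7 0 0 0 0;0 -0.7 -0.7 0 0 0 0;0 -0.7 -0.7 0 0 0 0;0 -0.7 -0.7 0 0 0 0;0 -0.7 -0.7 0 0 0 0;0 -0.7 -0.7 0 0 0 0;0 -0.7 -0.7 0 0 0 0;0 -0.7 -0.7 0 0 0 0;0 -0.7 -0.7 0 0 0 0;0 -0.7 -0.7 0 0 0 0;0 -0.7 -0.7 0 0 0 0",
  "squeeze": 30
}}

```text
time_s: 2.7
position: [0.552, -0.1176, 0.2922]
tool_rot: [3.141, 0.0, 2.818]
force: [0.2, -0.3, 0.0]
width: 0.499
gripper_force: 0.0
```

Request:
{"api": "step_arm", "payload": {
  "moves": "0 0 0 0 0 0 1;0 0 0 0 0 0 1;0 0 0 0 0 0 1;0 0 0 0 0 0 1;0 0 0 0 0 0 1;0 0 0 0 0 0 1;0 0 0 0 0 0 1;0 0 0 0 0 0 1;0 0 0 0 0 0 1;0 0 0 0 0 0 1;0 0 0 0 0 0 1;0 0 0 0 0 0 1;0 0 0 0 0 0 1;0 0 0 0 0 0 1;0 0 0 0 0 0 1;0 0 0 0 0 0 0.4;0 0 0 0 0 0 0"
}}

```text
time_s: 4.82
position: [0.5515, -0.1165, 0.2922]
tool_rot: [-3.142, -0.0, 1.743]
force: [-0.1, -0.1, 0.0]
width: 0.497
gripper_force: 0.0
```

Request:
{"api": "step_arm", "payload": {
  "moves": "0 0 0.15 0.8 0 0 0;0 0 0 0.8 0 0 0;0 0 0 0.7 0 0 0;0 0 0 0 0 0 0"
}}

```text
time_s: 5.32
position: [0.5564, -0.1153, 0.1986]
tool_rot: [-3.138, -0.001, 1.744]
force: [0.1, -0.0, 0.3]
width: 0.496
gripper_force: 0.0
```

Run:
```python
from station import env, vision
from h import *
np.set_printoptions(precision=4,suppress=True)
w=vision.camera("wrist");cv2.imwrite("pics/w1.png",w["pixels"][:,:,::-1])
import pickle;pickle.dump(w,open("w1.pkl","wb"))
print(w["world_to_cam"],env.state()["position"])
```

```text
[[ 0.985   0.1726 -0.0038 -0.5291]
 [ 0.1665 -0.9441  0.2845 -0.2108]
 [ 0.0455 -0.2809 -0.9587  0.2435]
 [ 0.      0.      0.      1.    ]] [ 0.5573 -0.1156  0.2002]
```

View pics/w1.png

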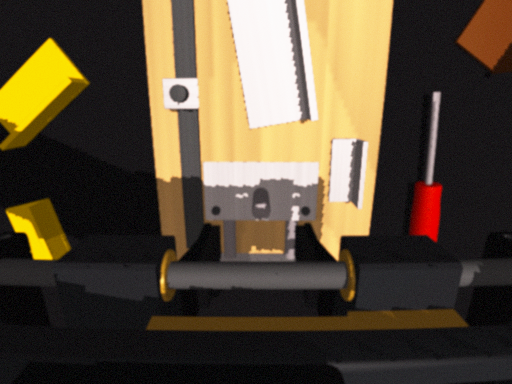

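Run:
```python
from h import *
import pickle;w=pickle.load(open("w1.pkl","rb"))
for p in((261,193),(261,200),(261,203),(261,210)): print(p,onz(w,p,.081),onz(w,p,.036))
d=np.array([-.169,.9856]);print("angle end",onz(w,(252,128),.047),onz(w,(317,120),.072))
print(ray(w,(256,192))[0])
for q in([.5575,-.1175,.081],[.5575,-.1175,.036]):
    T=w["world_to_cam"];v=T[:3,:3]@q+T[:3,3];print(w["fx"]*v[0]/v[2]+w["cx"],w["fy"]*v[1]/v[2]+w["cy"])
a=cv2.imread("pics/w1.png")[140:240,190:330];cv2.imwrite("pics/w1z.png",cv2.resize(a,None,fx=5,fy=5,interpolation=cv2.INTER_CUBIC))
```

```text
(261, 193) [ 0.55808756 -0.10196736] [ 0.56085538 -0.1153712 ]
(261, 200) [ 0.55903043 -0.10723839] [ 0.56199987 -0.12176936]
(261, 203) [ 0.55943864 -0.10952014] [ 0.56249537 -0.12453903]
(261, 210) [ 0.56040101 -0.11489878] [ 0.56366353 -0.1310678 ]
angle end [ 0.5436213  -0.06014087] [ 0.58828563 -0.04439664]
[ 0.5451438  -0.03928409  0.29144319]
256.52961013321226 212.61553460253702
256.83805751246933 194.63874752461828
```

View pics/w1z.png

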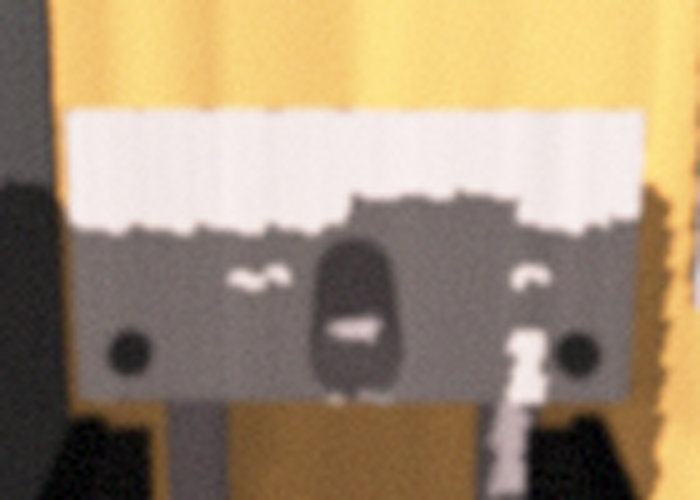

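The post top is at wrist (261,210), which puts it at about (0.560,-0.116), almost straight below the tool. I'll go down and pinch it.

Request:
{"api": "step_arm", "payload": {
  "moves": "0 -0.02 0.06 0.6 0 0 0;0 0 0 0.6 0 0 0;0 0 0 0.5 0 0 0;0 0 0 0.3 0 0 0;0 0 0 0 0 0 0;-1 0 0 0 0 0 0;-1 0 0 0 0 0 0;-1 0 0 0 0 0 0;-1 0 0 0 0 0 0;-1 0 0 0 0 0 0"
}}

```text
time_s: 6.62
position: [0.5591, -0.1163, 0.1203]
tool_rot: [-3.14, -0.001, 1.742]
force: [-5.8, 0.6, 5.9]
width: 0.151
gripper_force: 30.0
```

Request:
{"api": "step_arm", "payload": {
  "moves": "-1 0.05 -0.03 0 0 0 0;-1 0.1 0 0 0 0 0;-1 0.15 0 0 0 0 0;-1 0.2 0 0 0 0 0;-1 0.25 0 0 0 0 0;-1 0.25 0 0 0 0 0;-1 0.25 0 0 0 0 0;-1 0.25 0 0 0 0 0;-1 0.25 0 0 0 0 0;-1 0.25 0 0 0 0 0;-1 0.25 0 0 0 0 0;-1 0.25 0 0 0 0 0;-1 0.25 0 0 0 0 0;-1 0.2 0 0 0 0 0;-1 0.15 0 0 0 0 0;-1 0.1 0 0 0 0 0;-1 0.05 0 0 0 0 0;-1 0 0 0 0 0 0;-1 0 0 0 0 0 0"
}}

```text
time_s: 9.0
position: [0.5369, 0.0122, 0.1204]
tool_rot: [3.141, -0.0, 1.743]
force: [5.9, 2.2, 3.6]
width: 0.154
gripper_force: 30.0
```

Run:
```python
from station import env, vision
from h import *
np.set_printoptions(precision=4,suppress=True)
c=vision.camera("top");s=vision.camera("side");a=c["pixels"][155:250,155:320];b=s["pixels"][145:325,195:330]
a=cv2.resize(a,None,fx=4.8,fy=4.8,interpolation=cv2.INTER_CUBIC)[:,:,::-1];b=cv2.resize(b,None,fx=3.3,fy=3.3,interpolation=cv2.INTER_CUBIC)[:,:,::-1]
o=np.zeros((595,800,3),np.uint8);b=b[:594,100:445];o[:594,:345]=b;a2=a[:,200:655];o[:456,345:800]=a2
cv2.imwrite("pics/m2.png",o);print(env.state()["position"],env.state()["force"])
```

```text
[0.5368 0.0122 0.1203] [4.3955 1.5553 2.9341]
```

View pics/m2.png

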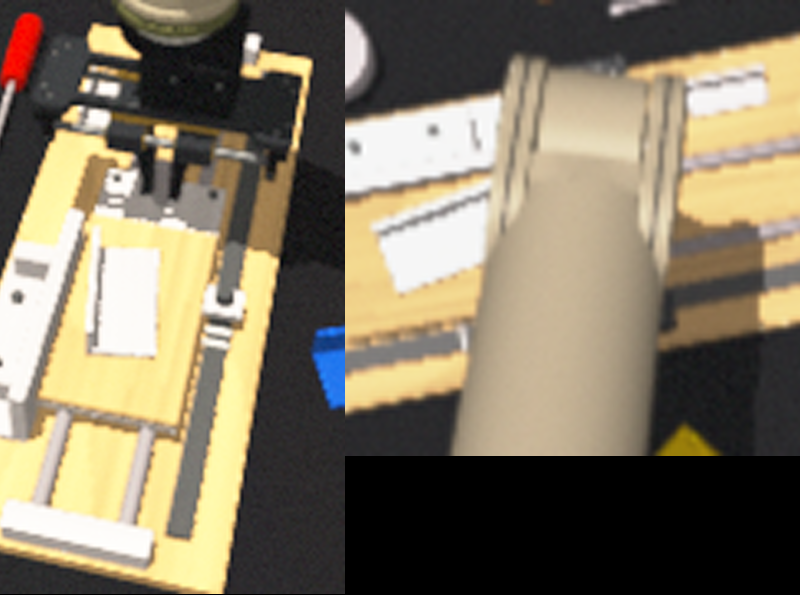

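The side view (left) shows the plunger block at (222,303) just short of the ridges at (217,330). The angle is still on the bed, clear of the fence. I'll creep in from here.

Request:
{"api": "step_arm", "payload": {
  "moves": "-1 0.1 0.03 0 0 0 0;-1 0.1 0 0 0 0 0;-1 0.1 0 0 0 0 0;-1 0 0 0 0 0 0"
}}

```text
time_s: 9.6
position: [0.5351, 0.0237, 0.1203]
tool_rot: [-3.14, -0.0, 1.742]
force: [-0.8, -1.0, 9.5]
width: 0.15
gripper_force: 30.0
```

Request:
{"api": "step_arm", "payload": {
  "moves": "-1 0.05 0 0 0 0 0;-1 0 0 0 0 0 0"
}}

```text
time_s: 9.85
position: [0.535, 0.0242, 0.1203]
tool_rot: [-3.14, 0.002, 1.741]
force: [1.9, -4.7, 8.9]
width: 0.149
gripper_force: 30.0
```

Request:
{"api": "step_arm", "payload": {
  "moves": "-1 0.05 0 0 0 0 0;-1 0 0 0 0 0 0"
}}

```text
time_s: 10.1
position: [0.5348, 0.025, 0.1203]
tool_rot: [-3.141, 0.003, 1.74]
force: [2.4, -8.7, 7.0]
width: 0.151
gripper_force: 30.0
```

Request:
{"api": "step_arm", "payload": {
  "moves": "-1 0.05 0 0 0 0 0;-1 0 0 0 0 0 0"
}}

```text
time_s: 10.35
position: [0.5342, 0.0284, 0.1203]
tool_rot: [-3.14, 0.001, 1.741]
force: [1.2, -2.6, 8.8]
width: 0.15
gripper_force: 30.0
```

Request:
{"api": "step_arm", "payload": {
  "moves": "-1 0.03 0 0 0 0 0;-1 0 0 0 0 0 0"
}}

```text
time_s: 10.6
position: [0.5339, 0.0304, 0.1203]
tool_rot: [-3.14, 0.0, 1.742]
force: [0.1, -1.5, 8.6]
width: 0.152
gripper_force: 30.0
```

Request:
{"api": "step_arm", "payload": {
  "moves": "-1 0.03 0 0 0 0 0;-1 0 0 0 0 0 0"
}}

```text
time_s: 10.85
position: [0.5337, 0.032, 0.1203]
tool_rot: [-3.14, -0.0, 1.742]
force: [-0.8, 0.2, 10.3]
width: 0.149
gripper_force: 30.0
```

Request:
{"api": "step_arm", "payload": {
  "moves": "0 0 0 0 0 0 0;0 0 0 0 0 0 0;0 0 0 0 0 0 0;0 0 0 0 0 0 0;0 0 0 -0.6 0 0 0;0 0 0 -0.7 0 0 0;0 0 0 -0.7 0 0 0;0 0 0 -0.5 0 0 0;0 0 0 0 0 0 0"
}}

```text
time_s: 11.98
position: [0.5349, 0.0324, 0.2213]
tool_rot: [3.139, -0.001, 1.743]
force: [0.2, -0.1, -1.1]
width: 0.504
gripper_force: 0.0
```

Run:
```python
from station import env, vision
from h import *
import pickle
np.set_printoptions(precision=4,suppress=True)
s=vision.camera("side");w=vision.camera("wrist");pickle.dump((s,w),open("s3.pkl","wb"))
b=cv2.resize(s["pixels"][180:300,200:320],None,fx=3.3,fy=3.3,interpolation=cv2.INTER_CUBIC)[:,:,::-1]
a=cv2.resize(w["pixels"][:250,100:400],None,fx=1.34,fy=1.34,interpolation=cv2.INTER_CUBIC)[:,:,::-1]
o=np.zeros((400,800,3),np.uint8);o[:396,:396]=b;a=a[:400,:400];o[:a.shape[0],398:398+a.shape[1]]=a
cv2.imwrite("pics/m3.png",o);print(env.state()["position"],env.state()["force"])
```

```text
[0.5339 0.0324 0.2195] [ 0.0122  0.302  -0.073 ]
```

View pics/m3.png

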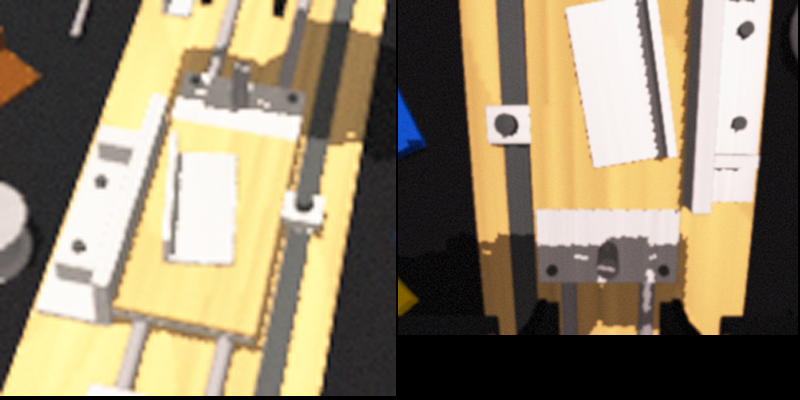

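The left panel shows the plunger seated over the ridges at (303,208). The right panel shows the angle's near end around (595–675,155–167) and a gap to the fence face at about x=690. I'll locate the corner and work out the push.

Run:
```python
from h import *
import pickle;s,w=pickle.load(open("s3.pkl","rb"))
np.set_printoptions(precision=4,suppress=True)
W=lambda u,v:(100+(u-398+.5)/1.34-.5,(v+.5)/1.34-.5)
S=lambda u,v:(200+(u+.5)/3.3-.5,180+(v+.5)/3.3-.5)
F=np.array([.5648,.153]);psi=.17;ex=np.array([np.cos(psi),np.sin(psi)]);ey=np.array([-ex[1],ex[0]])
def pr(n,c,p,z):
    q=onz(c,p,z);print(n,q,"fence",(q-F)@ex,(q-F)@ey)
pr("W foot nearR",w,W(595,167),.047)
pr("W junction near",w,W(657,158),.047); pr("W junction far",w,W(637,2),.047)
pr("W legtop inner near",w,W(666,158),.072);pr("W legtop inner far",w,W(645,2),.072)
pr("W legtop outer near",w,W(676,156),.072)
pr("W foot farleft",w,W(567,8),.047)
pr("W fence end top",w,W(711,212),.07);pr("W fence end bot",w,W(690,208),.03)
pr("W fence face top far",w,W(718,2),.07)
pr("W post",w,W(607,270),.081)
pr("S foot",s,S(237,155),.047);pr("S foot",s,S(233,265),.047);pr("S junc trail",s,S(181,153),.047);pr("S junc lead",s,S(175,258),.047)
pr("S fence top trail",s,S(167,98),.07);pr("S fence top lead",s,S(107,288),.07)
```

```text
W foot nearR [0.5172 0.088 ] fence -0.05786119708355048 -0.05599246111784785
W junction near [0.5555 0.1005] fence -0.01809333848443996 -0.05015983144002926
W junction far [0.5258 0.1872] fence -0.03262970855289141 0.04028715317804463
W legtop inner near [0.5575 0.1022] fence -0.015769008399080246 -0.04887820213680832
W legtop inner far [0.5297 0.1805] fence -0.029905156254197967 0.03307157131457483
W legtop outer near [0.563  0.1043] fence -0.009994816898492931 -0.04770045014731868
W foot farleft [0.4857 0.1769] fence -0.07391450703200043 0.036956470836434795
W fence end top [0.5915 0.0755] fence 0.013247112314854466 -0.08086336434794954
W fence end bot [0.5875 0.0703] fence 0.008392853528157983 -0.08533261344238346
W fence face top far [0.5686 0.1884] fence 0.009740716556330417 0.0342730667989551
W post [0.535  0.0317] fence -0.04990712667860438 -0.11448641936348555
S foot [0.5143 0.0884] fence -0.06067707389778409 -0.05515926987976666
S foot [0.4822 0.1793] fence -0.07697181065726305 0.03992790261131577
S junc trail [0.5541 0.1032] fence -0.018998642792297796 -0.0473000324298153
S junc lead [0.5219 0.1899] fence -0.03600317695611589 0.04363542583505314
S fence top trail [0.5776 0.0751] fence -0.0005605779055036379 -0.07889875544684927
S fence top lead [0.5489 0.2423] fence -0.000524490714288453 0.09069575613328103
```

```bash
python3 -c "
from station import env
s=env.state();print(s['joint_pos'],s['position'],s['tool_rot'])"
```

```text
[-0.81153811  0.22324474  0.75866653  1.82764595 -0.16731333  1.15654072
  0.17463248] [0.5339336  0.03239379 0.21952152] [-3.14093169e+00 -2.11330481e-04  1.74285612e+00]
```

Request:
{"api": "step_arm", "payload": {
  "moves": "-0.3 0.5 0.02 0 0 0 0;-0.3 0.6 0 0 0 0 0;-0.3 0.6 0 0 0 0 0;-0.3 0.6 0 0 0 0 0;-0.3 0.4 0 0 0 0 0;-0.3 0 0 0 0 0 1;-0.3 0 0 0 0 0 1;-0.3 0 0 0 0 0 1;-0.3 0 0 0 0 0 1;-0.3 0 0 0 0 0 1;-0.3 0 0 0 0 0 1;-0.3 0 0 0 0 0 1;-0.3 0 0 0 0 0 1;-0.3 0 0 0 0 0 1;-0.3 0 0 0 0 0 1;-0.3 0 0 0 0 0 1;-0.3 0 0 0 0 0 1"
}}

```text
time_s: 14.2
position: [0.5164, 0.1385, 0.2196]
tool_rot: [-3.141, 0.001, 0.902]
force: [0.1, -0.6, 0.5]
width: 0.35
gripper_force: 0.0
```

Request:
{"api": "step_arm", "payload": {
  "moves": "-0.3 0 0 0 0 0 1;-0.3 0 0 0 0 0 1;-0.3 0 0 0 0 0 1;-0.3 0 0 0 0 0 1;-0.3 0 0 0 0 0 1;-0.3 0 0 0 0 0 1;-0.3 0 0 0 0 0 1;-0.3 0 0 0 0 0 1;-0.3 0 0 0 0 0 1;-0.3 0 0 0 0 0 1;-0.3 0 0 0 0 0 0.5;-0.3 0 0 0 0 0 0"
}}

```text
time_s: 15.7
position: [0.5165, 0.1387, 0.22]
tool_rot: [3.141, 0.0, 0.172]
force: [0.5, -0.1, 0.2]
width: 0.35
gripper_force: 0.0
```

Request:
{"api": "step_arm", "payload": {
  "moves": "-0.3 0 0 0.6 0 0 0;-0.3 0 0 0.7 0 0 0;-0.3 0 0 0.6 0 0 0;-0.3 0 0 0.4 0 0 0;-0.3 0 0 0 0 0 0"
}}

```text
time_s: 16.32
position: [0.5162, 0.1386, 0.1275]
tool_rot: [3.141, 0.002, 0.172]
force: [0.9, -0.1, 0.5]
width: 0.351
gripper_force: 0.0
```

Request:
{"api": "step_arm", "payload": {
  "moves": "-0.3 0.07 0 0.018 0 0 0;-0.3 0.07 0 0.018 0 0 0;-0.3 0.07 0 0.018 0 0 0;-0.3 0.07 0 0.018 0 0 0;-0.3 0.07 0 0.018 0 0 0;-0.3 0.07 0 0.018 0 0 0;-0.3 0.07 0 0.018 0 0 0;-0.3 0.07 0 0.018 0 0 0;-0.3 0.07 0 0.018 0 0 0;-0.3 0.07 0 0.018 0 0 0;-0.3 0 0 0 0 0 0"
}}

```text
time_s: 17.7
position: [0.5445, 0.1436, 0.121]
tool_rot: [3.141, -0.0, 0.172]
force: [0.0, -1.0, -0.2]
width: 0.355
gripper_force: 0.0
```

Request:
{"api": "step_arm", "payload": {
  "moves": "-0.3 0.05 0 0.02 0 0 0;-0.3 0.05 0 0.02 0 0 0;-0.3 0 0 0 0 0 0"
}}

```text
time_s: 18.08
position: [0.5483, 0.1444, 0.1194]
tool_rot: [3.142, -0.0, 0.172]
force: [-1.4, 0.5, -0.3]
width: 0.351
gripper_force: 0.0
```

Request:
{"api": "step_arm", "payload": {
  "moves": "-0.3 0.04 0 0.03 0 0 0;-0.3 0.04 0 0.03 0 0 0;-0.3 0 0 0 0 0 0"
}}

```text
time_s: 18.45
position: [0.55, 0.1446, 0.1172]
tool_rot: [-3.141, 0.004, 0.172]
force: [-12.5, -2.1, 13.6]
width: 0.35
gripper_force: 10.6
```

Request:
{"api": "step_arm", "payload": {
  "moves": "-0.3 0.03 0 0.03 0 0 0;-0.3 0 0 0 0 0 0;-0.3 0 0 0 0 0 0"
}}

```text
time_s: 18.82
position: [0.5502, 0.1445, 0.1171]
tool_rot: [-3.139, 0.007, 0.171]
force: [-25.9, -3.6, 35.5]
width: 0.352
gripper_force: 22.6
```

Request:
{"api": "step_arm", "payload": {
  "moves": "-0.3 0 0 -0.015 0 0 0;-0.3 0 0 0 0 0 0;-0.3 0 0 0 0 0 0"
}}

```text
time_s: 19.2
position: [0.5502, 0.1446, 0.1171]
tool_rot: [-3.14, 0.006, 0.171]
force: [-21.2, -3.6, 27.7]
width: 0.35
gripper_force: 19.5
```

Run:
```python
from station import env, vision
from h import *
s=vision.camera("side");w=vision.camera("wrist")
b=cv2.resize(s["pixels"][180:300,200:320],None,fx=3.3,fy=3.3,interpolation=cv2.INTER_CUBIC)[:,:,::-1]
a=cv2.resize(w["pixels"],(400,300))[:,:,::-1]
o=np.zeros((400,800,3),np.uint8);o[:396,:396]=b;o[:300,400:]=a
cv2.imwrite("pics/m4.png",o);x=env.state();print(x["position"],x["force"])
```

```text
[0.55023631 0.14455642 0.11709324] [-22.13568968  -2.98063393  28.17796303]
```

View pics/m4.png

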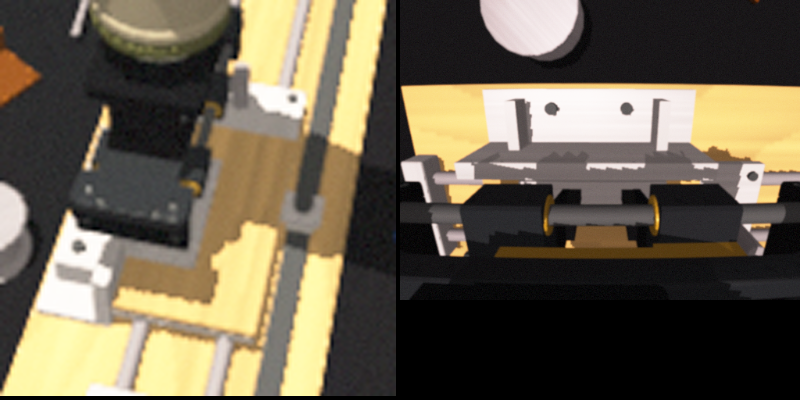

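The plunger is still seated at (303,210) in the left panel, and the angle's leg lies parallel along the fence. The tips sit at foot height, pressing with about 22 N into the fence and 28 N down, so I'm handing in.

```bash
python3 -c "
from station import env
print(env.job_done())"
```

```text
the job is handed in; nothing more can be done
None
```

I pushed the carrier into the detent and handed the job in with the angle still held square against the fence and flat on the bed, at about 22 N into the fence and 28 N down. The hand-in gave no verdict, so whether it passed isn't confirmed.

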